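Show which hob control was left on

ROBOT

A 6-joint arm with a two-finger parallel gripper is mounted at the origin on the work surface. World frame = base frame: x ahead of the robot, y to its left, z up, the work surface at z = 0. Lengths are in mm, angles in rad, forces in N, time in s.
With the tool pointing down it reaches from about 350 to 875 mm from the base axis. Payload 4.2 kg.
Tool frame: the origin (TCP) lies between the finger pads, 19 mm behind the fingertips; this is the grasp point; z points along the fingers, y is the direction in which the jaws open and shut (so a half turn about z gives the same grasp; the last joint's range is limited). The gripper opens to 85 mm and grips with 20 to 120 N. Pads are 22 mm wide; open, the fingers measure 114 mm over their backs; the gripper's body (76 mm by 85 mm) begins 54 mm behind the grasp point. The pads swing forward as they close: fully open they stand 13 mm farther back than shut.
Start: joints at [-0.961, 0.385, 0.008, 0, -1.194, -0.259], TCP at [214.795, -586.909, 250.012] pointing down, gripper open.
Joint ranges: [-3.14, 3.14], [-1.21, 2.06], [-1.07, 1.41], [-3.16, 2.05], [-2.99, -0.16], [-3.1, 3.1]. Speed limits (rad/s): [2.79, 2.79, 3.14, 3.14, 3.14, 3.14].

INTERFACE

Orientations are given as a unit quaternion [x, y, z, w].
In Python, from bench import * gives the robot as it stands.
- The arm moves only by the tool servo_tool, never from a script. Its argument "rows" is a list of rows, each a list of 7 numbers: the opening, from 0 (shut) to 1 (fully open), then the shift along the tool's x, y, z in cm, then the turn, a rotation vector about the tool's x, y, z in degrees. A call has 1 to 12 rows; each row shifts and turns the commanded pose from where the row before left it, along the tool's axes as they then stand; what a row does not reach is not made up. A row lasts 1/10 s, in which the tool goes at most 50 mm and 8.59 degrees, less where a joint would pass 70% of its speed; a pose out of reach is approached as far as the arm can. A call is refused whole if a number of a shift passes 5 or a number of a turn 8.59, either way. A call with a gripper value outside its range is refused whole. The fingers move at their own pace and stop on an object; the grip force is fixed at half the most. Time passes only in rows, so rows that do not move let the fingers close. It gives the time, the measured TCP pose, the force and the opening at its end, in the units of the state.
- read_state(): the state, without advancing time (a new reading comes with each control period).
- get_image(name): name is "side" or "top" or "wrist"; returns a dict with "image" (384x512x3 uint8, red, green, blue), "mtx" (3x3 intrinsics, pixels), "extrinsics" (4x4, takes a point from camera to world coordinates). Camera axes: x right, y up, looking along -z (the intrinsics and any distortion apply to the point x, -y, -z); pixel columns grow to the right and rows downward; lengths in mm; the calibration is good to about 2 mm. A picture is of the moment at which its call begins. There is no depth.
- job_done(): hands the job in, once; it reports no verdict.
The state is a dict: "clock": time; "joints": joint angles; "joint_vel": joint speeds; "joint_efforts": joint torques, N m; "position": TCP position; "ee_rot": TCP orientation; "contact_force": force on the tool from outside, world axes, zero at the start; "wrist_torque": the same for the moment, N m; "gripper_width": finger opening in mm.
Only numpy, scipy, OpenCV 4.12 (cv2) and the standard library are available. Lean on these libraries where they do the work, as an engineer would, in place of code of your own. Each camera call takes 0.05 s, during which the arm holds its last target. There are 200 camera calls.

TASK

Before the gas is opened at the wall, show the cook the mistake on the hob: exactly one of its three black controls has been left turned on. With the fingers pointing straight down and the fingertips held a few centimetres above it, point at that control and stay there for two seconds, then point in the same way at the middle of the burner that this control feeds, stay there for two seconds as well, and finish still pointing at that burner. Touch nothing at all, do not bring the fingers down to any other control or burner on the way, and leave everything on the counter where it is.

Things in the scene. Friction and masses are not known exactly. Their poses are not given: they have to be found in the camera images.
- hob: Fixed three-burner gas hob: steel plate 370 (x) x 500 mm (y), plate top 60 mm, black pan supports up to 109 mm above the counter. Origin: centre of underside. x points to the rear edge (away from the robot), y to the left, z up. The three controls stand along the right edge at y -195 mm, x +70, 0, -70 mm; beside each, three dots show the burner layout, its own burner's dot red.
- burner_left (a point): Centre of the top of the big left burner's black round cap (84 mm across, 84 mm above the counter), at hob x 0, y +155 mm. It is fed by the middle control of the three. The pan support leaves 27 mm radius open round the centre. z up.
- burner_rear (a point): Centre of the top of the rear burner's black round cap (68 mm across, 84 mm above the counter), at hob x +82, y -32 mm. It is fed by the control nearest the rear edge (hob x +70 mm). The pan support leaves 27 mm radius open round the centre. z up.
- burner_front (a point): Centre of the top of the small front burner's black round cap (52 mm across, 84 mm above the counter), at hob x -85, y -32 mm. It is fed by the control nearest the robot (hob x -70 mm). The pan support leaves 27 mm radius open round the centre. z up.
- knob_a_top (a point): Centre of the top of gas control A: a black round knob 44 mm across on a steel bezel, top 92 mm above the counter, with a white pointer line on top from its centre to its edge. Which of the three places in the column it occupies differs from run to run. z up.
- knob_a (a joint): Turn of gas control A in rad. 0 is off: the white pointer points to the hob's rear edge (hob +x), at a short black mark on the plate. It grows anticlockwise seen from above; a control that is on reads 0.9 to 2.6 (pointer turned 50 to 150 degrees, towards the burners or the robot). Stiff: it stays where it is.
- knob_b_top (a point): Centre of the top of gas control B: a black round knob 44 mm across on a steel bezel, top 92 mm above the counter, with a white pointer line on top from its centre to its edge. Which of the three places in the column it occupies differs from run to run. z up.
- knob_b (a joint): Turn of gas control B in rad. 0 is off: the white pointer points to the hob's rear edge (hob +x), at a short black mark on the plate. It grows anticlockwise seen from above; a control that is on reads 0.9 to 2.6 (pointer turned 50 to 150 degrees, towards the burners or the robot). Stiff: it stays where it is.
- knob_c_top (a point): Centre of the top of gas control C: a black round knob 44 mm across on a steel bezel, top 92 mm above the counter, with a white pointer line on top from its centre to its edge. Which of the three places in the column it occupies differs from run to run. z up.
- knob_c (a joint): Turn of gas control C in rad. 0 is off: the white pointer points to the hob's rear edge (hob +x), at a short black mark on the plate. It grows anticlockwise seen from above; a control that is on reads 0.9 to 2.6 (pointer turned 50 to 150 degrees, towards the burners or the robot). Stiff: it stays where it is.
- salt: Small white ceramic salt bowl, 52 mm across, 42 mm high, standing on the hob plate behind the controls (at the right rear corner). Origin: centre of its underside. To be left alone.
- matchbox: Blue matchbox 53 x 36 x 15 mm lying on the hob plate in front of the controls (right front corner). Origin: centre of its underside. To be left alone.
- oil: Oil dispenser: amber glass body 72 mm across, black spray head and handle, 175 mm high, standing in the black tray to the right of the hob. Origin: centre of its underside. To be left alone.
- pepper: Dark wooden pepper mill, 52 mm across, 146 mm high, standing in the same tray. Origin: centre of its underside. To be left alone.
- kettle: Steel electric kettle with black handle, 160 mm across (handle reaches 135 mm from its axis), 207 mm high, standing on its 22 mm base to the left of the hob. Origin: centre of its underside. To be left alone.

How it is judged:
By the outcome, as a careful person would: the job done as asked, in the order asked, and still so for the second after the job is handed in, with the robot touching nothing.
It also fails if it takes over 38 s, if anything falls off the work surface, if the arm or the gripper's body presses on something with over 40 N, if the wrist force passes 120 N, or if a joint passes its speed limit or range.

## Working session

There is one attempt and no reset: what is moved stays moved. The work goes in short steps, Python scripts to look and compute and a tool call to move; the robot and the scene stay as the last step left them, time stands still between calls to the robot, and variables do not carry over. Pictures are saved under pics/ and viewed, about 8 in all and at most 12, crops included, and the job is handed in when it is done.

Besides the shell and the picture viewer there is one more tool, called after "Request:" as name([rows], argument=value, ...), one row to a line, values as JSON. servo_tool: Moves the arm, as the interface text tells. Its arguments: {"type":"object","properties":{"rows":{"type":"array","items":{"type":"array","items":{"type":"number"}}}},"required":["rows"]}

```bash
mkdir -p pics
python3 - <<'E'
from bench import *
import cv2
for n in("top","side"):
    d=get_image(n); cv2.imwrite(f"pics/{n}0.png",d["image"][:,:,::-1]); print(n,d["mtx"].tolist(),d["extrinsics"].round(3).tolist())
s=read_state();print(s["clock"],s["position"],s["ee_rot"],s["gripper_width"])
E
```

```text
top [[426.8685149387714, 0.0, 248.23384536427892], [0.0, 426.8685149387714, 190.08819878741264], [0.0, 0.0, 1.0]] [[0.026, 0.978, -0.207, 218.152], [-1.0, 0.027, -0.001, 14.935], [0.005, 0.207, 0.978, 1756.166], [0.0, 0.0, 0.0, 1.0]]
side [[469.67209182278265, 0.0, 254.5405135109358], [0.0, 469.67209182278265, 181.90862764255567], [0.0, 0.0, 1.0]] [[0.921, 0.211, -0.328, 18.482], [-0.39, 0.519, -0.761, -1205.104], [0.01, 0.828, 0.56, 982.098], [0.0, 0.0, 0.0, 1.0]]
0.1 [ 214.628618   -586.47554581  249.03772418] [-1.74421330e-01  9.84670621e-01  9.57828589e-04 -2.26313410e-04] 85.56438412522887
```

View pics/top0.png

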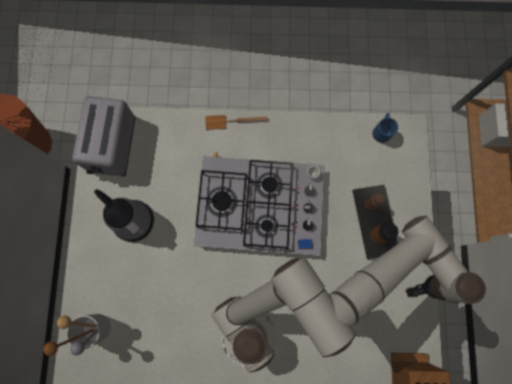

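The top view shows the hob, with plate corners near (203,158), (325,163), (321,255) and (195,247). The knobs are near (310,190), (308,208) and (308,226). I'll enlarge the crops.

Run:
```python
import cv2,numpy as np
t=cv2.imread("pics/top0.png")
a=cv2.resize(t[148:263,188:333],None,fx=5,fy=5,interpolation=cv2.INTER_CUBIC)
cv2.imwrite("pics/topc.png",cv2.convertScaleAbs(a,alpha=1.4))
```

```text
(no output)
```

View pics/topc.png

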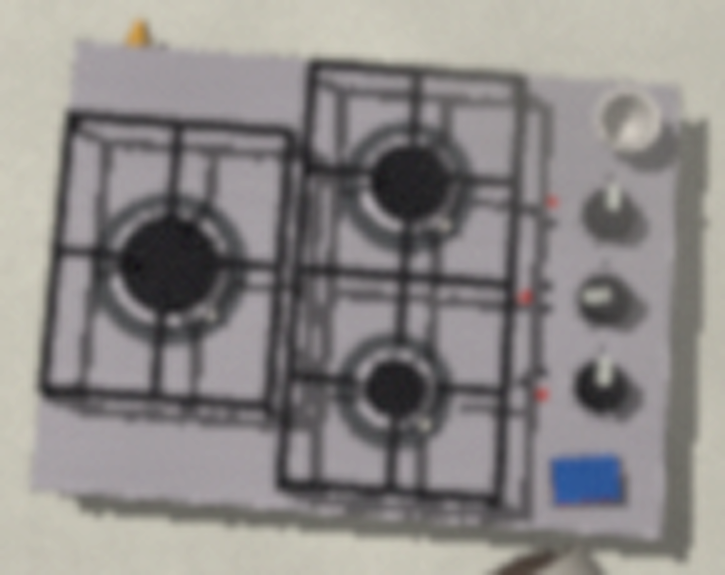

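View pics/side0.png

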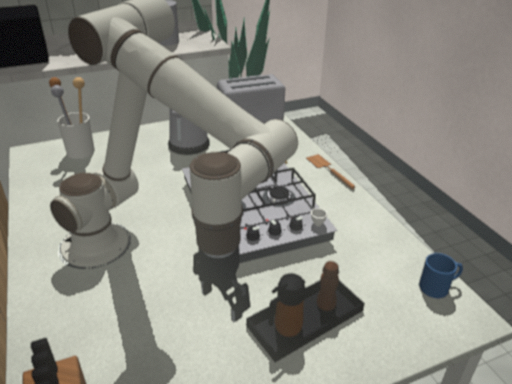

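The middle control's pointer is turned about 90° left, towards the burners. The other two point to the rear. The middle control's red dot is the leftmost of its three, which matches the left burner. Next I'll fit the hob pose.

```bash
cat > h.py <<'E'
import numpy as np
def proj(P,K,E):
    c=(np.asarray(P)-E[:3,3])@E[:3,:3]; p=np.c_[c[:,0],-c[:,1],-c[:,2]]@K.T
    return p[:,:2]/p[:,2:]
def ray(uv,z,K,E):
    d=np.linalg.inv(K)@[*uv,1]; d=E[:3,:3]@(d*[1,-1,-1]); return E[:3,3]+d*(z-E[2,3])/d[2]
E
python3 - <<'E'
from bench import *
from h import *
from scipy.optimize import least_squares
d=get_image("top");K,E=d["mtx"],d["extrinsics"]
m=np.array([[0,155,84],[82,-32,84],[-85,-32,84],[185,250,60],[185,-250,60],[-185,-250,60],[-185,250,60]],float)
px=np.array([[168,264],[411,184],[394,390],[78,41],[683,87],[660,537],[33,489]])/5+[187.6,147.6]
def W(q,m):
    c,s=np.cos(q[2]),np.sin(q[2]); return np.c_[q[0]+c*m[:,0]-s*m[:,1],q[1]+s*m[:,0]+c*m[:,1],m[:,2]]
r=least_squares(lambda q:(proj(W(q,m),K,E)-px).ravel(),[550,0,0],x_scale=[100,100,.1])
print(r.x,r.fun.reshape(-1,2).round(2).tolist())
t=W(r.x,np.array([[0,-195,92],[0,155,84.]]));print(t.round(1))
print("crop px",((proj(t,K,E)-[187.6,147.6])*5).round(0))
print(ray(px[0],84,K,E))
from scipy.spatial.transform import Rotation as R
s=read_state();M=R.from_quat(s["ee_rot"]).as_matrix();print(M.round(3).tolist())
for p,z in zip(t,(260,260)): print(((np.r_[p[:2],z]-s["position"])@M/10).round(2))
E
```

```text
[ 5.19478945e+02 -3.29267382e+01 -5.19914501e-02] [[0.28, -0.02], [-0.08, -0.4], [0.44, -0.35], [-0.21, -0.05], [-0.26, 0.07], [0.42, 0.58], [-0.6, 0.12]]
[[ 509.3 -227.7   92. ]
 [ 527.5  121.9   84. ]]
crop px [[610. 297.]
 [169. 264.]]
[527.42660874 122.99424196  84.        ]
[[-0.939, -0.344, -0.001], [-0.344, 0.939, 0.001], [0.0, 0.002, -1.0]]
[-40.01  23.58  -1.05]
[-53.72  55.78  -1.  ]
```

Request:
servo_tool([
  [0, -1.5, 0.9, -1, 0, 0, 0],
  [0, -3, 1.8, -1, 0, 0, 0],
  [0, -3.5, 2.1, -0.5, 0, 0, 0],
  [0, -3.7, 2.2, 0, 0, 0, 0],
  [0, -3.7, 2.2, 0, 0, 0, 0],
  [0, -3.7, 2.2, 0, 0, 0, 0],
  [0, -3.7, 2.2, 0, 0, 0, 0],
  [0, -3.7, 2.2, 0, 0, 0, 0],
  [0, -3.7, 2.2, 0, 0, 0, 0],
  [0, -3.5, 2.0, 0, 0, 0, 0],
  [0, -3, 1.8, 0, 0, 0, 0],
  [0, -2, 1.2, 0, 0, 0, 0],
])

```text
clock: 1.35
position: [500.5, -235.3, 275.6]
ee_rot: [-0.176, 0.984, -0.0, 0.0]
contact_force: [1.4, -0.1, 0.1]
gripper_width: -0.3
```

Run:
```python
from bench import *
from h import *
import cv2
from scipy.spatial.transform import Rotation as R
d=get_image("wrist");im=d["image"][:,:,::-1].copy()
for p in proj(np.array([[509.3,-227.7,92],[527.5,121.9,84.]]),d["mtx"],d["extrinsics"]): print(p.round())
cv2.imwrite("pics/w1.png",im)
s=read_state();M=R.from_quat(s["ee_rot"]).as_matrix();print(s["clock"],s["position"],s["gripper_width"],M[:,2],M[:,0])
print(((np.array([509.3,-227.7,150])-s["position"])@M/10).round(2))
```

```text
[261. 184.]
[545. 300.]
1.4 [ 502.06176724 -233.92558374  275.36282242] 0.0958417665924855 [ 1.81402443e-03  2.97382370e-04 -9.99998310e-01] [-0.93761501 -0.34767059 -0.00180425]
[-0.87  0.34 12.54]
```

View pics/w1.png

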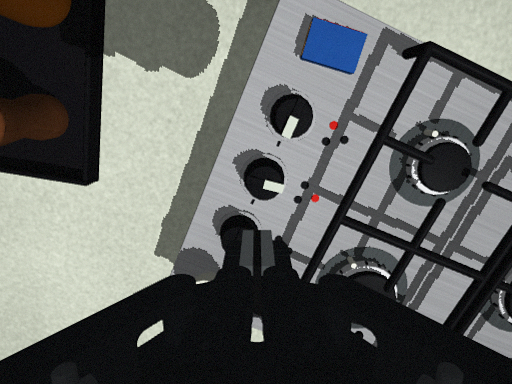

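The wrist view shows the middle knob at (264,178), with its pointer towards the burners and its red dot (315,198) on the burner side. The front knob, at (292,116), points near its off mark. I'll back-project the middle knob as a check.

Run:
```python
from bench import *
from h import *
from scipy.spatial.transform import Rotation as R
d=get_image("wrist");K,E=d["mtx"],d["extrinsics"]
print(ray((264,178),92,K,E),ray((292,116),92,K,E), ray((444,166),84,K,E))
s=read_state();M=R.from_quat(s["ee_rot"]).as_matrix();print(s["clock"],s["position"])
for t in([509.3,-227.7,150],[507,-227.7,150]):print(((np.array(t)-s["position"])@M/10).round(2))
```

```text
[ 504.7498282 -225.7114759   92.       ] [ 440.03868975 -222.2089278    92.        ] [432.67549916 -60.70862613  84.        ]
1.45 [ 500.79431329 -235.21680452  275.3267794 ]
[-1.05  0.41 12.53]
[-0.83  0.49 12.53]
```

The wrist measurements agree with the fit to 1–4 mm, so I'm going down to a TCP height of about 145 (fingertips 34 mm above the knob).

Request:
servo_tool([
  [0, -0.5, 0.25, 0.5, 0, 0, 0],
  [0, -0.45, 0.2, 1.5, 0, 0, 0],
  [0, 0, 0, 2, 0, 0, 0],
  [0, 0, 0, 2, 0, 0, 0],
  [0, 0, 0, 2, 0, 0, 0],
  [0, 0, 0, 2, 0, 0, 0],
  [0, 0, 0, 1.5, 0, 0, 0],
  [0, 0, 0, 1, 0, 0, 0],
  [0, 0, 0, 0.5, 0, 0, 0],
  [0, 0, 0, 0, 0, 0, 0],
  [0, 0, 0, 0, 0, 0, 0],
])

```text
clock: 2.55
position: [506.9, -230.7, 145.7]
ee_rot: [-0.174, 0.985, -0.0, 0.001]
contact_force: [-0.6, -0.7, -0.3]
gripper_width: -0.2
```

Run:
```python
from bench import *
import cv2
d=get_image("side");im=d["image"][:,:,::-1]
cv2.imwrite("pics/s2.png",cv2.resize(im[130:280,160:360],None,fx=4,fy=4,interpolation=cv2.INTER_CUBIC))
s=read_state();print(s["clock"],s["position"],s["contact_force"])
```

```text
2.6 [ 507.05040037 -230.65181185  145.89215672] [0.43914222 0.44367468 0.11320388]
```

View pics/s2.png

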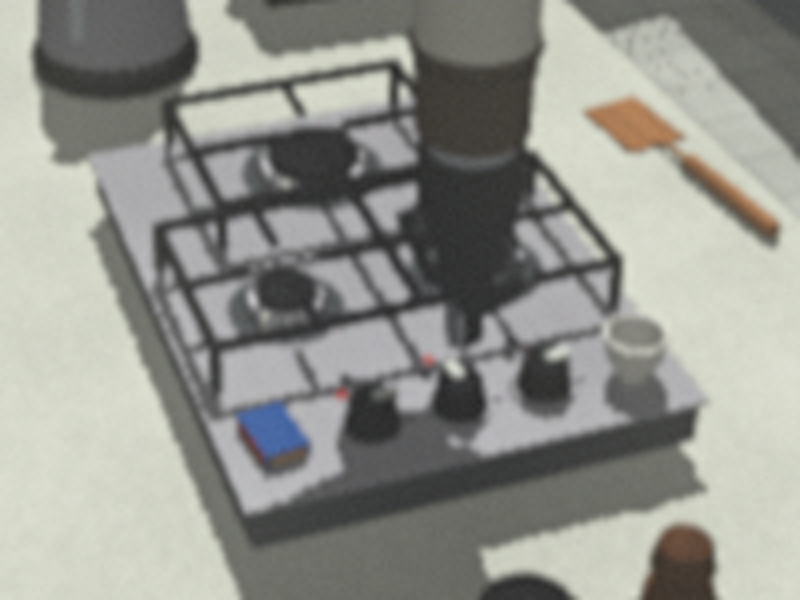

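The fingertips at (462,330) hang clear above the middle knob at (460,385). I'll make a 3 mm correction and hold.

Request:
servo_tool([
  [0, -0.15, 0.25, 0, 0, 0, 0],
  [0, 0, 0, 0, 0, 0, 0],
  [0, 0, 0, 0, 0, 0, 0],
  [0, 0, 0, 0, 0, 0, 0],
  [0, 0, 0, 0, 0, 0, 0],
  [0, 0, 0, 0, 0, 0, 0],
  [0, 0, 0, 0, 0, 0, 0],
  [0, 0, 0, 0, 0, 0, 0],
  [0, 0, 0, 0, 0, 0, 0],
  [0, 0, 0, 0, 0, 0, 0],
  [0, 0, 0, 0, 0, 0, 0],
  [0, 0, 0, 0, 0, 0, 0],
])

```text
clock: 3.8
position: [507.1, -227.6, 145.0]
ee_rot: [-0.174, 0.985, 0.0, 0.0]
contact_force: [-0.2, -0.5, 0.1]
gripper_width: 0.1
```

Request:
servo_tool([
  [0, 0, 0, 0, 0, 0, 0],
  [0, 0, 0, 0, 0, 0, 0],
  [0, 0, 0, 0, 0, 0, 0],
  [0, 0, 0, 0, 0, 0, 0],
  [0, 0, 0, 0, 0, 0, 0],
  [0, 0, 0, 0, 0, 0, 0],
  [0, 0, 0, 0, 0, 0, 0],
  [0, 0, 0, 0, 0, 0, 0],
  [0, 0, 0, 0, 0, 0, 0],
  [0, 0, 0, 0, 0, 0, 0],
  [0, 0, 0, 0, 0, 0, 0],
  [0, 0, 0, 0, 0, 0, 0],
])

```text
clock: 5.0
position: [507.1, -227.6, 145.0]
ee_rot: [-0.174, 0.985, -0.0, -0.0]
contact_force: [-0.1, 0.3, 1.3]
gripper_width: -0.0
```

Request:
servo_tool([
  [0, 0, 0, 0, 0, 0, 0],
  [0, 0, 0, 0, 0, 0, 0],
  [0, 0, 0, 0, 0, 0, 0],
  [0, 0, 0, -1, 0, 0, 0],
  [0, 0, 0, -2.5, 0, 0, 0],
  [0, 0, 0, -3, 0, 0, 0],
  [0, 0, 0, -3, 0, 0, 0],
  [0, 0, 0, -2, 0, 0, 0],
  [0, 0, 0, -0.5, 0, 0, 0],
  [0, 0, 0, 0, 0, 0, 0],
])

```text
clock: 6.0
position: [507.2, -227.5, 265.9]
ee_rot: [-0.174, 0.985, -0.0, 0.001]
contact_force: [-0.7, 0.5, -0.0]
gripper_width: 0.1
```

Request:
servo_tool([
  [0, -0.6, 1.4, 0, 0, 0, 0],
  [0, -1.2, 2.8, 0, 0, 0, 0],
  [0, -1.4, 3.3, 0, 0, 0, 0],
  [0, -1.4, 3.3, 0, 0, 0, 0],
  [0, -1.4, 3.3, 0, 0, 0, 0],
  [0, -1.4, 3.3, 0, 0, 0, 0],
  [0, -1.4, 3.3, 0, 0, 0, 0],
  [0, -1.4, 3.3, 0, 0, 0, 0],
  [0, -1.4, 3.3, 0, 0, 0, 0],
  [0, -1.2, 2.8, 0, 0, 0, 0],
  [0, -0.6, 1.4, 0, 0, 0, 0],
  [0, 0, 0, 0, 0, 0, 0],
])

```text
clock: 7.2
position: [524.1, 116.1, 263.6]
ee_rot: [-0.176, 0.984, -0.0, -0.001]
contact_force: [-0.1, -0.4, 0.1]
gripper_width: 0.3
```

Run:
```python
from bench import *
from h import *
import cv2
from scipy.spatial.transform import Rotation as R
d=get_image("wrist");im=d["image"][:,:,::-1].copy()
p=proj(np.array([[527.5,121.9,84.]]),d["mtx"],d["extrinsics"])[0]; print(p.round())
cv2.imwrite("pics/w3.png",im)
s=read_state();M=R.from_quat(s["ee_rot"]).as_matrix();print(s["clock"],s["position"],M[:,2])
print(((np.array([527.5,122.2,143])-s["position"])@M/10).round(2))
```

```text
[261. 180.]
7.25 [524.02223464 114.91425419 263.85453313] [-0.0023559  -0.00111075 -0.99999661]
[-0.61  0.57 12.08]
```

View pics/w3.png

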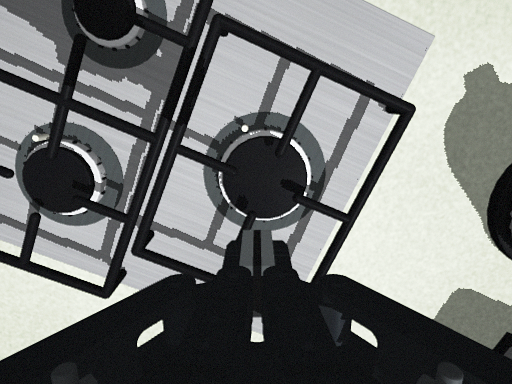

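The wrist view shows the left burner's cap centred at (265,177), against (261,180) predicted, so they agree. I'll descend to a TCP height of about 144. That puts the fingertips 41 mm above the cap and 16 mm above the support.

Request:
servo_tool([
  [0, -0.3, 0.3, 0.5, 0, 0, 0],
  [0, -0.2, 0.25, 1.5, 0, 0, 0],
  [0, 0, 0, 2, 0, 0, 0],
  [0, 0, 0, 2, 0, 0, 0],
  [0, 0, 0, 2, 0, 0, 0],
  [0, 0, 0, 1.5, 0, 0, 0],
  [0, 0, 0, 1, 0, 0, 0],
  [0, 0, 0, 1, 0, 0, 0],
  [0, 0, 0, 0.5, 0, 0, 0],
  [0, 0, 0, 0, 0, 0, 0],
  [0, 0, 0, 0, 0, 0, 0],
])

```text
clock: 8.35
position: [527.9, 121.3, 145.5]
ee_rot: [-0.175, 0.985, 0.0, 0.0]
contact_force: [-0.4, -0.0, 0.2]
gripper_width: -0.3
```

Run:
```python
from bench import *
import cv2
d=get_image("side");im=d["image"][:,:,::-1]
cv2.imwrite("pics/s4.png",cv2.resize(im[130:280,160:360],None,fx=4,fy=4,interpolation=cv2.INTER_CUBIC))
s=read_state();print(s["clock"],s["position"],s["contact_force"])
```

```text
8.4 [527.94262582 121.36701293 145.6680005 ] [-0.5102926  -0.09996109 -0.09122019]
```

View pics/s4.png

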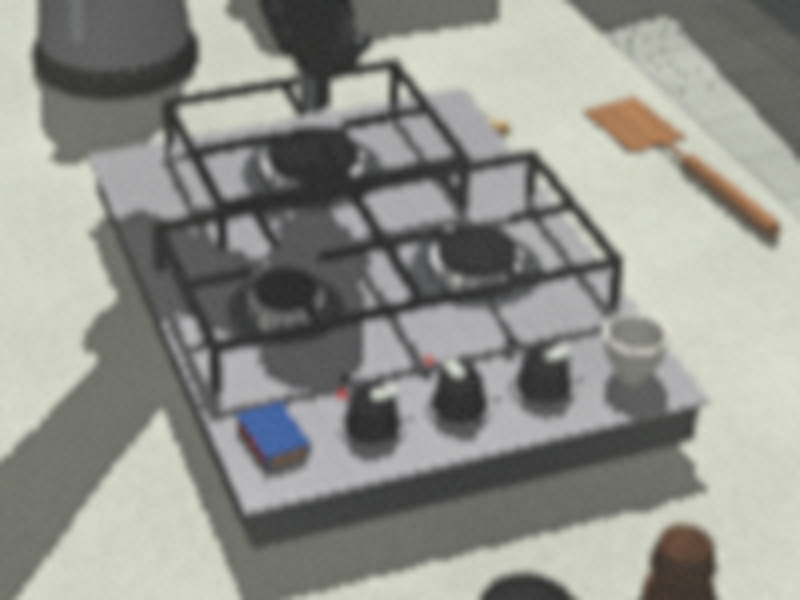

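The fingertips at (315,105) are directly above the left burner cap at (312,150), and the scene is undisturbed. All three pointers are now visible, and only the middle one is turned. Lower by 3 mm, then hold.

Request:
servo_tool([
  [0, 0, 0, 0.3, 0, 0, 0],
  [0, 0, 0, 0, 0, 0, 0],
  [0, 0, 0, 0, 0, 0, 0],
  [0, 0, 0, 0, 0, 0, 0],
  [0, 0, 0, 0, 0, 0, 0],
  [0, 0, 0, 0, 0, 0, 0],
  [0, 0, 0, 0, 0, 0, 0],
  [0, 0, 0, 0, 0, 0, 0],
  [0, 0, 0, 0, 0, 0, 0],
  [0, 0, 0, 0, 0, 0, 0],
  [0, 0, 0, 0, 0, 0, 0],
  [0, 0, 0, 0, 0, 0, 0],
])

```text
clock: 9.6
position: [527.5, 121.2, 142.0]
ee_rot: [-0.174, 0.985, 0.0, 0.0]
contact_force: [0.2, 0.6, -0.7]
gripper_width: -0.0
```

Request:
servo_tool([
  [0, 0, 0, 0, 0, 0, 0],
  [0, 0, 0, 0, 0, 0, 0],
  [0, 0, 0, 0, 0, 0, 0],
  [0, 0, 0, 0, 0, 0, 0],
  [0, 0, 0, 0, 0, 0, 0],
  [0, 0, 0, 0, 0, 0, 0],
  [0, 0, 0, 0, 0, 0, 0],
  [0, 0, 0, 0, 0, 0, 0],
  [0, 0, 0, 0, 0, 0, 0],
  [0, 0, 0, 0, 0, 0, 0],
  [0, 0, 0, 0, 0, 0, 0],
  [0, 0, 0, 0, 0, 0, 0],
])

```text
clock: 10.8
position: [527.5, 121.2, 142.0]
ee_rot: [-0.174, 0.985, -0.0, -0.0]
contact_force: [1.2, 0.7, -1.2]
gripper_width: 0.2
```

Request:
servo_tool([
  [0, 0, 0, 0, 0, 0, 0],
  [0, 0, 0, 0, 0, 0, 0],
  [0, 0, 0, 0, 0, 0, 0],
  [0, 0, 0, 0, 0, 0, 0],
])

```text
clock: 11.2
position: [527.5, 121.2, 142.0]
ee_rot: [-0.175, 0.985, 0.0, 0.0]
contact_force: [0.2, 0.9, -0.7]
gripper_width: -0.1
```

```bash
python3 -c "
from bench import *
s=read_state();print(s['clock'],s['position'],s['ee_rot'],s['contact_force']);print(job_done())"
```

```text
11.2 [527.5160621  121.20333792 142.03299999] [-1.74529786e-01  9.84651895e-01  4.68110858e-06  1.40561063e-05] [ 0.1917578   0.9026927  -0.67748726]
the job is handed in; nothing more can be done
None
```

The middle control was the one left on: its pointer was turned about 90° towards the burners. With the fingers shut and straight down, I pointed at it from about 34 mm above for about 2.7 s. I then lifted clear, moved across high up, and pointed at the middle of the left burner, which that control feeds. I held there about 39 mm above the cap for about 2.8 s, and the job was handed in at 11.2 s with the arm still pointing there.

- **Position:** the top-view fit and the wrist view agreed to within about 4–5 mm on the middle control and about 2 mm on the front control. The final position is about 1 mm from the fitted burner centre.
- **Contact:** the readings I took stayed at noise level, under 2 N. The last side view showed the controls, salt bowl and matchbox undisturbed.
- **Off controls:** the front control's pointer looked slightly off its mark in the wrist view, perhaps 15°. That is well short of the 50° that counts as on, so it didn't change the choice.

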